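# Open the stake vise and hold the stake over it

## Robot

A 7-joint arm with a two-finger parallel gripper is mounted at the origin on a cart in front of the work surface, level with it; the furniture and walls round the work are solid. World frame = base frame: x ahead of the robot, y to its left, z up, the work surface at z = 0. Lengths are in m, angles in degrees, forces in N, time in s.
With the tool pointing down it reaches from about 0.425 to 0.875 m from the base axis. Payload 4.7 kg.
Tool frame: the origin (TCP) lies midway between the tips of the shut fingers; the grasp point (between the pads) lies env.grip_point_offset behind it (env.grip_point_offset is the distance from the TCP to the grasp point, in m); x points along the fingers, y is the direction in which the jaws open and shut, and the axes are right-handed (so a half turn about x gives the same grasp; the last joint's range is limited). The gripper opens to 87 mm and grips with 3 to 60 N. Pads are 19 mm wide; open, the fingers measure 117 mm over their backs; the gripper's body (75 mm by 190 mm) begins 51 mm behind the grasp point.
Start: joints at [75.98, 18.392, -4.016, 83.108, 1.295, 78.541, -3.26], TCP at [0.166, -0.628, 0.223] pointing down, gripper open.
Joint ranges: [-163.93, 163.93], [-17.29, 119.83], [-79.2, 71.16], [3.27, 140.29], [-89.18, 269.18], [5.43, 117.66], [-154.24, 154.24]. Speed limits (degrees/s): [147.25, 147.25, 180, 180, 180, 180, 180].

## Interface

Orientations are given as [roll, pitch, yaw] about the fixed x, y, z axes, in that order (R = Rz(yaw) Ry(pitch) Rx(roll)).
In Python, from cell import readout, read_camera, camera_params, sign_off, spot_in, pinpoint, env gives the robot as it stands.
- The arm moves only by the shell command python3 -m pendant 'ROWS' [OPENING] [FORCE]. ROWS is a JSON object of lists of equal length, an entry for each row: "xyz": the shift along the world's x, y, z in m, a list of three; "turn": the turn about the world's z in rad. A call has 1 to 10 rows; each row shifts and turns the pose as measured when the row begins; what a row does not reach is not made up. A row lasts 1/8 s, in which the tool goes at most 62.5 mm and 10.7 degrees, less where a joint would pass 70% of its speed; a pose out of reach is approached as far as the arm can. A call is refused whole if a number of a shift passes 0.0625 or a number of a turn 0.188, either way. A call with a gripper value outside its range is refused whole. OPENING is the opening, from 0 (shut) to 1 (fully open), set as the call begins (- or left out, the last holds). The fingers move at their own pace and stop on an object; FORCE is the grip in N (left out, the last holds). Time passes only in rows, so rows that do not move let the fingers close. It gives the time, the measured TCP pose, the force and the opening at its end, in the units of the state.
- readout.get_obs(): the state, without advancing time (a new reading comes with each control period).
- read_camera(name): name is "side" or "top"; returns the picture (480x640x3 uint8, red, green, blue); there is no depth.
- camera_params(name): a dict with "fx", "fy", "cx", "cy" (pixels), "rvec" (rotation vector, rad) and "tvec" (3), from world to camera coordinates, as OpenCV has them. Camera axes: x right, y down, z forward; pixel columns grow to the right and rows downward; lengths in m; the calibration is good to about 2 mm. A picture is of the moment at which its call begins. camera_params takes no time and is no camera call.
- sign_off(): hands the job in, once; it reports no verdict.
Trained networks look in the newest picture that a camera, given by its name, has taken for a name from the list of things; names that differ only in an ending like _2 or _b are one class to them, and where a whole thing is asked for, a point or a joint stands for the part that bears it (a point fixed in the world has none). Each returns a list of dicts, best first, with "score" (0 to 1); they miss things now and then, are a little off and sometimes report something else, mostly with a low value. They report only what shows in the picture. A call takes as long as a camera call.
- spot_in(camera, name): "at" ([x, y, z] in m, in the coordinates of the camera as it stood for that picture, good to about 4 mm: the middle of the surface that is visible of it).
- pinpoint(camera, name): "at" ([x, y, z] in m, in the coordinates of the camera as it stood for that picture, good to about 4 mm: a listed point, or the origin of a listed thing).
The state is a dict: "time_s": time; "qpos": joint angles; "joint_velocities": joint speeds; "effort": joint torques, N m; "tool_pos": TCP position; "tool_rot": TCP orientation; "force": force on the tool from outside, world axes, zero at the start; "wrist_torque": the same for the moment, N m; "grip_width": finger opening in m.
Only numpy, scipy, OpenCV 4.12 (cv2) and the standard library are available. Lean on these libraries where they do the work, as an engineer would, in place of code of your own. Each camera call takes 0.05 s, during which the arm holds its last target.

## Task

Crank the vise's hand crank counterclockwise, seen from above, until the jaws are fully open. Then pick up the head-heavy bench stake by its balance point (close behind the head) and hold it level and in line with the open slot, either way round, with the balance point over the middle of the slot and the bar about 5 cm above the jaw tops. Finish holding it there, still and not touching the vise; leave the mouthpiece, the dent barrel and the abrasive block where they are.

Things in the scene. Friction and masses are not known exactly. Their poses are not given: they have to be found in the camera images.
- vise: Grey vise bolted to the bench, base 96 x 230 mm. Origin on the bench under the middle of the jaw slot. The slot runs along the vise's x; the two steel jaws (48 mm long along x, 22 mm thick, tops 70 mm above the bench) slide along its y; the gearbox with the hand crank stands at the +y end (base spans y = -65 to +165 mm). Only the crank is higher than 73 mm.
- vise_crank (a joint): Crank angle, rad: positive is counterclockwise from above and opens both jaws (10 mm of gap a turn). 0 = gap 6 mm; 12.57 (two turns) = hard stop, fully open, gap 26 mm. The crank arm's direction is the vise's yaw plus this value (at 0 it points along the vise's +x). Starts between 0 and 1.5, takes about 2 N at the handle, stays where it is left.
- crank_axis (a point): Point on the crank's vertical axis, at the height to grip the handle (108 mm above the bench), 135 mm from the slot's middle along the vise's +y.
- crank_grip (a point): Middle of the crank's upright wooden handle (a sleeve that spins freely on its pin, 19 mm diameter, 36 mm tall, from 88 to 124 mm above the bench), 45 mm from the crank's axis. It travels round with the crank.
- jaw_mid (a point): Middle of the jaw slot at the height of the jaw tops (70 mm above the bench); axes as those of the vise; fixed, however far the jaws are open.
- stake: Loose head-heavy steel stake, 0.5 to 0.8 kg, 213 mm long: bar 16 mm wide, 18 mm tall (12 to 30 mm above the bench), dark block head (42 long, 40 wide, 42 mm tall) at +x, small cross foot (14 x 36 mm) under the tail. Origin on the underside below the balance point; x along the bar to the head, z up. Head starts 30 mm ahead of the balance point, tail ends 140 mm behind.
- stake_balance (a point): The stake's balance point (centre of mass) in the middle of the bar, 21 mm above the underside of head and foot, 30 mm from the inner face of the head.
- mouthpiece: Bystander: brass mouthpiece lying on the bench, 85 mm long, 27 mm across.
- dent_barrel: Bystander: small barrel-shaped steel dent tool, 24 mm diameter, 26 mm tall.
- pad: Bystander: brown abrasive block standing on its long edge, 21 x 81 mm, 52 mm tall.

How it is judged (in metres and radians):
On the way, in this order (a step that is already met when the one before it is completed fails the run):
1. the vise is cranked fully open (value of joint vise_crank above 12 rad), for 0.2 s.
2. the stake is lifted off the bench, gripped at its balance point (height (world z) of stake_balance above 0.06 m and contact force between the fingers and stake above 1 N and x of the grasp point in the frame of stake between -0.018 and 0.018 m), for 0.2 s.
At the end, for the whole second after the job is handed in: Crank above 12.0 rad. Stake in the fingers, gripped within 18 mm of its balance point along the bar, level within 0.1 rad, in line with the slot within 0.12 rad, balance point within 18 mm of the slot middle and 30 to 100 mm above the jaw tops, not touching the vise, still (value of joint vise_crank above 12 rad and horizontal distance between stake_balance and jaw_mid below 0.018 m and z of stake_balance in the frame of jaw_mid between 0.03 and 0.1 m and angle between stake's own z axis and vertical below 0.1 rad and angle between the x axis of stake and the x axis of vise, either way round below 0.12 rad and contact force between stake and vise below 0.2 N and linear speed of stake below 0.02 m/s and angular speed of stake below 0.1 rad/s and contact force between the fingers and stake above 1 N and x of the grasp point in the frame of stake between -0.018 and 0.018 m); the arm keeps its last pose, push and grip.
It fails at once if a bystander was moved by more than 25 mm (distance of any of mouthpiece, dent_barrel, pad from where it was at the start of the episode above 0.025 m).
It also fails if it takes over 67 s, if anything falls off the work surface, if the arm or the gripper's body presses on something with over 40 N, if the wrist force passes 120 N, or if a joint passes its speed limit or range.

## Working session

There is one attempt and no reset: what is moved stays moved. The work goes in short steps, Python scripts to look and compute and a shell command to move; the robot and the scene stay as the last step left them, time stands still between calls to the robot, and variables do not carry over. Pictures are saved under pics/ and viewed, and the job is handed in when it is done.

```bash
ls; mkdir -p pics; cat > h.py <<'E'
import numpy as np, cv2
from cell import *
def w(cam,p):
    c=camera_params(cam);R=cv2.Rodrigues(np.array(c['rvec'],float))[0]
    return R.T@(np.array(p)-np.array(c['tvec']))
def proj(cam,p):
    c=camera_params(cam);K=np.array([[c['fx'],0,c['cx']],[0,c['fy'],c['cy']],[0,0,1.]])
    return cv2.projectPoints(np.array([p],float),np.array(c['rvec'],float),np.array(c['tvec'],float),K,None)[0].ravel()
def snap(cam,n):
    im=read_camera(cam);cv2.imwrite(f'pics/{n}.png',im[:,:,::-1]);return im
def find(f,cam,names):
    for n in names:
        try:
            for d in f(cam,n)[:2]: print(cam,n,round(d['score'],2),np.round(w(cam,d['at']),4))
        except Exception as e: print(n,e)
E
python3 - <<'E'
from h import *
o=readout.get_obs();print(o, env.grip_point_offset)
for c in('top','side'):
    snap(c,c+'0')
    find(pinpoint,c,['vise','crank_axis','crank_grip','jaw_mid','stake','stake_balance','mouthpiece','dent_barrel','pad'])
E
```

```text
pics
{'time_s': 0.0, 'qpos': array([75.98063117, 18.43801186, -4.01553765, 83.17483748,  1.29808512,
       78.54030509, -3.26114188]), 'joint_velocities': array([ 0.09313579, -0.05243621, -0.1073117 , -0.062669  ,  0.04599213,
        0.09410048,  0.02914369]), 'effort': array([ 6.79723507e-04, -4.91276479e+01, -4.03655414e-01, -3.12531602e+01,
       -6.39025401e-02,  4.37509152e-02,  1.93398964e-04]), 'tool_pos': array([ 0.16612992, -0.62784313,  0.22147397]), 'tool_rot': array([-85.34899349,  89.89190427, 109.47960324]), 'force': array([ 0.91567345,  0.62498257, -0.0761936 ]), 'wrist_torque': array([ 0.02071805, -0.02537669, -0.03272591]), 'grip_width': 0.08739029408374234} 0.0187
top vise 0.93 [0.4762 0.1009 0.0015]
top crank_axis 0.56 [0.485  0.2347 0.11  ]
top crank_grip 0.8 [0.5276 0.2478 0.1061]
top jaw_mid 0.87 [0.4764 0.0971 0.071 ]
top stake 0.97 [ 0.5316 -0.1978 -0.0021]
top stake_balance 0.58 [ 0.5287 -0.198   0.0207]
top mouthpiece 0.77 [ 0.6754 -0.2126  0.0016]
top dent_barrel 0.42 [ 0.674  -0.1086 -0.0029]
top pad 0.75 [ 0.6688 -0.0113  0.0026]
top pad 0.58 [ 0.6771 -0.215  -0.0008]
side vise 0.81 [0.4772 0.0996 0.0007]
side crank_axis 0.56 [0.4799 0.2306 0.1098]
side crank_grip 0.85 [0.5278 0.2392 0.1081]
side jaw_mid 0.79 [0.4765 0.0965 0.067 ]
side stake 0.84 [ 0.5245 -0.2006  0.0023]
side stake_balance 0.8 [ 0.5276 -0.1997  0.0214]
side mouthpiece 0.65 [ 0.6751 -0.2112 -0.0052]
side dent_barrel 0.61 [ 6.775e-01 -1.071e-01  4.000e-04]
side pad 0.8 [ 0.6677 -0.0143 -0.0025]
side pad 0.65 [ 0.4763  0.0992 -0.002 ]
```

View pics/top0.png

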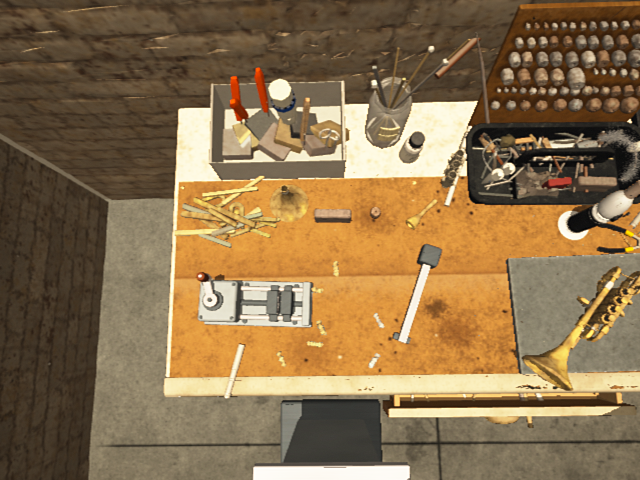

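View pics/side0.png

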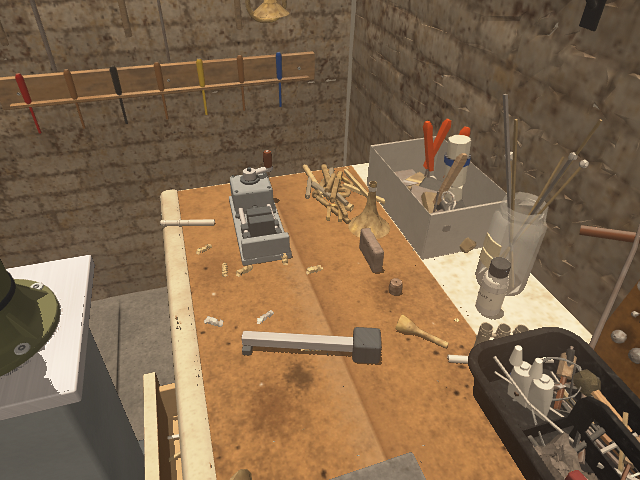

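```bash
python3 - <<'E'
from h import *
from scipy.spatial.transform import Rotation as Ro
o=readout.get_obs();R=Ro.from_euler('xyz',o['tool_rot'],degrees=True).as_matrix();print(np.round(R,3))
t=cv2.imread('pics/top0.png');s=cv2.imread('pics/side0.png')
th=np.radians(-2.5);v=np.array([.4768,.0983]);Rz=np.array([[np.cos(th),-np.sin(th)],[np.sin(th),np.cos(th)]])
def V(x,y,z): return [*(v+Rz@[x,y]),z]
def draw(im,cam,x0,y0,W,H,k,n):
    c=cv2.resize(im[y0:y0+H,x0:x0+W],None,fx=k,fy=k,interpolation=cv2.INTER_CUBIC)
    P=lambda p:tuple(int(a) for a in (proj(cam,p)-[x0,y0])*k)
    b=[P(V(a,d,0)) for a,d in((-.048,-.065),(.048,-.065),(.048,.165),(-.048,.165))]
    cv2.polylines(c,[np.array(b)],True,(0,255,0),1)
    cv2.circle(c,P(V(0,.135,.108)),2,(0,0,255),-1);cv2.circle(c,P(V(0,0,.07)),2,(255,0,0),-1)
    cv2.polylines(c,[np.array([P(V(.045*np.cos(a),.135+.045*np.sin(a),.108)) for a in np.arange(0,6.3,.1)])],True,(0,0,255),1)
    cv2.imwrite(f'pics/{n}.png',c)
draw(t,'top',180,260,150,80,5,'tz1');draw(s,'side',210,130,110,140,4,'sz1')
sp=[w('top',spot_in('top','stake')[0]['at']),]
print(sp)
E
```

```text
[[-0.     0.256 -0.967]
 [-0.    -0.967 -0.256]
 [-1.     0.     0.   ]]
[array([ 0.52043677, -0.19693731,  0.02976259])]
```

View pics/tz1.png

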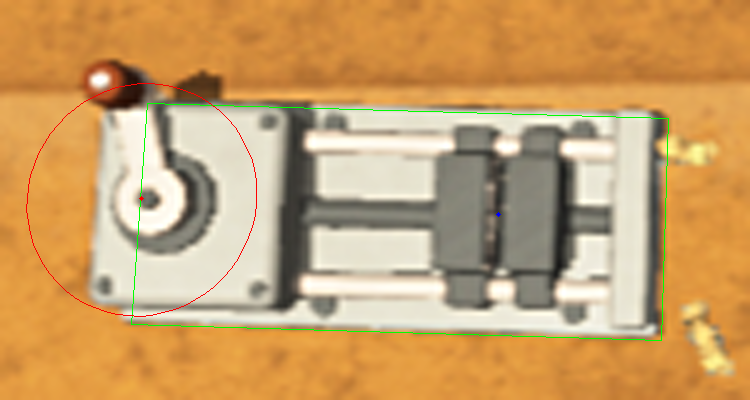

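View pics/sz1.png

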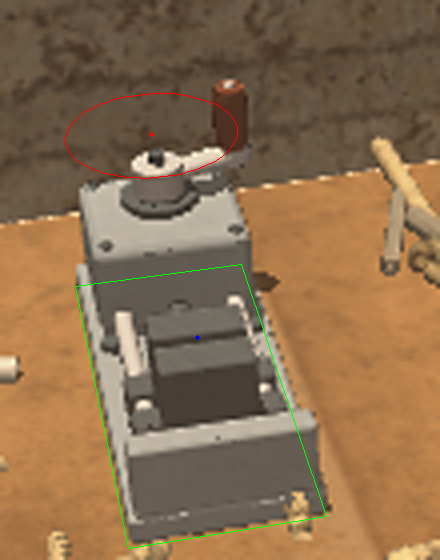

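```bash
python3 -m pendant '{"xyz":[[0.05,0.025,0],[0.055,0.03,0],[0.055,0.03,0],[0.055,0.03,0],[0.055,0.03,0],[0.05,0.03,0],[0.017,0.057,0],[0.017,0.058,0],[0.017,0.058,0],[0.017,0.058,0]],"turn":[0,0,0,0,0,0,0,0,0,0]}' 0.6 20; python3 -c "
from cell import *;print(readout.get_obs()['qpos'])"
```

```text
time_s: 2.3
tool_pos: [0.556, -0.2162, 0.2219]
tool_rot: [69.3, 89.8, -96.8]
force: [1.1, 0.0, 0.1]
grip_width: 0.052
[ 37.04704889  13.12298542 -21.65505465  90.61248801   5.13615357
  77.17928514 -61.27322634]
```

```bash
python3 -m pendant '{"xyz":[[0,0.057,0],[0,0.058,0],[0,0.058,0],[0,0.058,0],[0,0.058,0],[-0.01,0.058,0],[-0.01,0.058,0],[-0.01,0.054,0],[0,0,0]],"turn":[0,0,0,0,0,0,0,0,0]}' 0.6; python3 - <<'E'
from h import *
print(readout.get_obs()['qpos'])
snap('top','t1')
find(pinpoint,'top',['crank_grip','crank_axis','vise']);snap('side','s1')
find(pinpoint,'side',['crank_grip','crank_axis','vise'])
E
```

```text
time_s: 3.42
tool_pos: [0.523, 0.2648, 0.2244]
tool_rot: [160.7, 89.7, -4.8]
force: [0.1, -1.6, 0.6]
grip_width: 0.0521
[   4.58763359   14.01643763  -40.00959948   91.55564464    9.40288359
   77.5124047  -112.08101142]
top crank_grip 0.87 [0.5275 0.247  0.1058]
top crank_axis 0.61 [0.4856 0.232  0.1075]
top crank_axis 0.31 [ 0.6754 -0.215   0.001 ]
side crank_grip 0.75 [0.5274 0.2418 0.1107]
side crank_axis 0.6 [0.4815 0.2311 0.1084]
side vise 0.58 [0.4786 0.0989 0.0029]
```

```bash
python3 -m pendant '{"xyz":[[0.004,-0.02,0],[0,0,-0.03],[0,0,-0.03],[0,0,0]],"turn":[0,0,0,0]}' 0.6; python3 - <<'E'
from h import *
from scipy.spatial.transform import Rotation as Ro
o=readout.get_obs();R=Ro.from_euler('xyz',o['tool_rot'],degrees=True).as_matrix();print(np.round(R,3),o['tool_pos'])
a=snap('top','t2');b=snap('side','s2')
c=np.hstack([cv2.resize(a[250:340,170:300],None,fx=3,fy=3),cv2.resize(b[100:190,200:330],None,fx=3,fy=3)]);cv2.imwrite('pics/c2.png',c[:,:,::-1])
E
```

```text
time_s: 4.32
tool_pos: [0.5324, 0.2327, 0.1635]
tool_rot: [138.5, 89.4, -28.0]
force: [0.9, -0.3, -0.2]
grip_width: 0.052
[[ 0.009  0.232 -0.973]
 [-0.005 -0.973 -0.232]
 [-1.     0.007 -0.008]] [0.53242491 0.23268452 0.16345147]
```

View pics/c2.png

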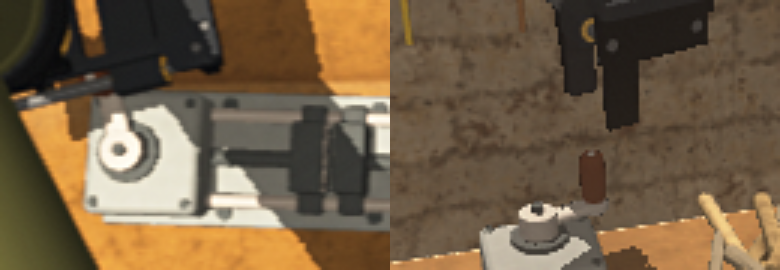

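```bash
python3 -m pendant '{"xyz":[[-0.004,0.008,0],[0,0,0],[0,0,0]],"turn":[0,0,0]}' 0.6; python3 -m pendant '{"xyz":[[0,0,-0.02],[0,0,-0.02],[0,0,0]],"turn":[0,0,0]}' 0.6
```

```text
time_s: 4.8
tool_pos: [0.5312, 0.2442, 0.1698]
tool_rot: [164.4, 88.9, -2.1]
force: [-0.4, 0.5, -0.6]
grip_width: 0.0521
time_s: 5.18
tool_pos: [0.5307, 0.2437, 0.1267]
tool_rot: [162.4, 89.0, -4.1]
force: [0.5, -0.8, -0.3]
grip_width: 0.0521
```

```bash
python3 -m pendant '{"xyz":[[-0.003,0,-0.015],[0,0,-0.012],[0,0,-0.003],[0,0,0]],"turn":[0,0,0,0]}' 0.6; python3 - <<'E'
from h import *
o=readout.get_obs();print(o['tool_pos'],o['qpos'])
a=snap('top','t3');b=snap('side','s3')
c=np.hstack([cv2.resize(a[250:340,170:300],None,fx=3,fy=3),cv2.resize(b[100:190,200:330],None,fx=3,fy=3)]);cv2.imwrite('pics/c3.png',c[:,:,::-1])
E
```

```text
time_s: 5.68
tool_pos: [0.5274, 0.2436, 0.0944]
tool_rot: [162.2, 89.0, -4.3]
force: [-0.1, -0.1, -0.0]
grip_width: 0.0519
[0.52742545 0.24361798 0.09444181] [   4.55172861   18.99581507  -37.92232843  101.60320405   13.63888676
   63.04058169 -114.44298835]
```

View pics/c3.png

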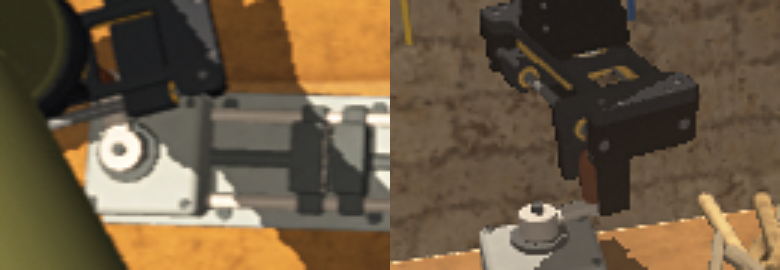

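```bash
python3 -m pendant '{"xyz":[[0,0,0],[0,0,0],[0,0,0],[0,0,0]],"turn":[0,0,0,0]}' 0.0 25; python3 - <<'E'
from h import *
o=readout.get_obs();print(o['tool_pos'],np.round(o['qpos'],1)); p=o['tool_pos'][:2]-[.4827,.2332];print(np.hypot(*p),np.degrees(np.arctan2(p[1],p[0])))
E
```

```text
time_s: 6.28
tool_pos: [0.5285, 0.2444, 0.0962]
tool_rot: [167.1, 88.8, 0.6]
force: [-0.8, 1.8, -1.3]
grip_width: 0.0201
[0.52851973 0.24444297 0.09618392] [   4.6   18.9  -38.   101.5   13.6   63.  -114.4]
0.047178933897808834 13.786513589778384
```

```bash
cat >> h.py <<'E'
def plan(step=20,n=10,C=(.4827,.2332),r=.045):
    o=readout.get_obs();p=o['tool_pos'][:2]-np.array(C);a=np.arctan2(p[1],p[0])
    print('r',np.hypot(*p).round(4),'ang',np.degrees(a).round(1),'z',o['tool_pos'][2].round(4),'F',o['force'].round(1),'q',o['qpos'].round(0))
    s=np.radians(step);prev=p;out=[]
    for i in range(1,n+1):
        q=r*np.array([np.cos(a+s*i),np.sin(a+s*i)]);d=q-prev;prev=q;out.append([round(float(d[0]),3),round(float(d[1]),3),0])
    print(str(out).replace(' ',''))
E
python3 -c "
from h import *;plan(15)"
```

```text
r 0.0472 ang 13.8 z 0.0962 F [-0.8  1.8 -1.3] q [   5.   19.  -38.  101.   14.   63. -114.]
[[-0.006,0.01,0],[-0.007,0.009,0],[-0.009,0.007,0],[-0.011,0.005,0],[-0.012,0.002,0],[-0.012,-0.001,0],[-0.011,-0.004,0],[-0.009,-0.007,0],[-0.007,-0.009,0],[-0.005,-0.011,0]]
```

```bash
python3 -m pendant '{"xyz":[[-0.005,0.01,0],[-0.007,0.009,0],[-0.009,0.007,0],[-0.011,0.005,0],[-0.012,0.002,0]],"turn":[0,0,0,0,0]}'; python3 -c "
from h import *;plan(15)"
```

```text
time_s: 6.9
tool_pos: [0.489, 0.2795, 0.0962]
tool_rot: [174.2, 88.2, 7.6]
force: [2.6, 1.2, -1.7]
grip_width: 0.0176
r 0.0467 ang 82.2 z 0.0962 F [ 2.6  1.2 -1.7] q [   2.   16.  -40.  105.   13.   62. -119.]
[[-0.012,-0.002,0],[-0.011,-0.003,0],[-0.01,-0.006,0],[-0.008,-0.008,0],[-0.006,-0.01,0],[-0.003,-0.011,0],[-0.0,-0.012,0],[0.003,-0.011,0],[0.006,-0.01,0],[0.008,-0.008,0]]
```

```bash
python3 -m pendant '{"xyz":[[-0.012,-0.002,0],[-0.011,-0.003,0],[-0.01,-0.006,0],[-0.008,-0.008,0],[-0.006,-0.01,0],[-0.003,-0.011,0]],"turn":[0,0,0,0,0,0]}'; python3 - <<'E'
from h import *
plan(20)
a=snap('top','t4');b=snap('side','s4')
c=np.hstack([cv2.resize(a[250:340,170:300],None,fx=3,fy=3),cv2.resize(b[100:190,200:330],None,fx=3,fy=3)]);cv2.imwrite('pics/c4.png',c[:,:,::-1])
print(readout.get_obs()['grip_width'])
E
```

```text
time_s: 7.65
tool_pos: [0.4396, 0.2346, 0.0963]
tool_rot: [170.8, 87.6, 4.0]
force: [12.0, 3.6, -11.6]
grip_width: 0.0177
r 0.0432 ang 178.2 z 0.0963 F [ 12.    3.6 -11.6] q [   7.    7.  -41.  114.    7.   59. -114.]
[[0.0,-0.015,0],[0.007,-0.014,0],[0.012,-0.01,0],[0.015,-0.006,0],[0.016,-0.0,0],[0.015,0.005,0],[0.012,0.01,0],[0.008,0.013,0],[0.003,0.015,0],[-0.002,0.015,0]]
0.01769566078056761
```

View pics/c4.png

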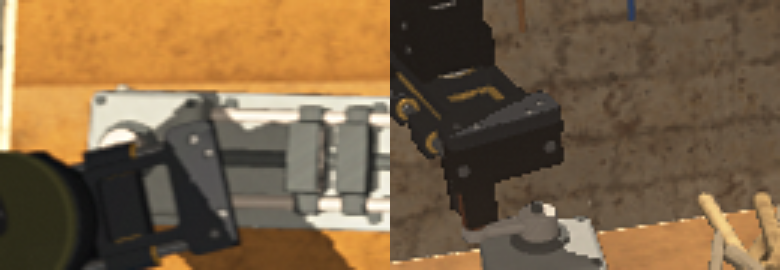

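```bash
python3 -m pendant '{"xyz":[[0.001,-0.014,0],[0.006,-0.013,0],[0.011,-0.01,0],[0.014,-0.006,0],[0.015,0,0],[0.014,0.005,0]],"turn":[0,0,0,0,0,0]}'; python3 - <<'E'
from h import *
plan(20); print(readout.get_obs()['grip_width'])
E
```

```text
time_s: 8.5
tool_pos: [0.5001, 0.1923, 0.0961]
tool_rot: [170.0, 87.8, 2.9]
force: [-2.1, -1.8, 3.7]
grip_width: 0.0174
r 0.0445 ang -67.0 z 0.0961 F [-2.1 -1.8  3.7] q [  10.   12.  -37.  109.    9.   60. -109.]
[[0.013,0.008,0],[0.009,0.012,0],[0.005,0.015,0],[-0.001,0.016,0],[-0.006,0.014,0],[-0.011,0.011,0],[-0.014,0.007,0],[-0.016,0.002,0],[-0.015,-0.004,0],[-0.013,-0.009,0]]
0.01738493452956232
```

```bash
python3 -m pendant '{"xyz":[[0.013,0.008,0],[0.009,0.012,0],[0.005,0.015,0],[-0.001,0.015,0],[-0.006,0.014,0],[-0.011,0.011,0]],"turn":[0,0,0,0,0,0]}'; python3 - <<'E'
from h import *
plan(20); print(readout.get_obs()['grip_width'])
E
```

```text
time_s: 9.25
tool_pos: [0.5119, 0.2709, 0.0961]
tool_rot: [166.8, 87.8, -0.3]
force: [-1.2, -6.0, 5.1]
grip_width: 0.0175
r 0.0477 ang 52.2 z 0.0961 F [-1.2 -6.   5.1] q [   2.   18.  -38.  103.   14.   62. -119.]
[[-0.015,0.005,0],[-0.015,0.002,0],[-0.015,-0.003,0],[-0.013,-0.008,0],[-0.01,-0.012,0],[-0.005,-0.015,0],[0.001,-0.016,0],[0.006,-0.014,0],[0.011,-0.012,0],[0.014,-0.007,0]]
0.01750087730823994
```

```bash
python3 -m pendant '{"xyz":[[-0.014,0.006,0],[-0.015,0.002,0],[-0.015,-0.003,0],[-0.013,-0.008,0],[-0.01,-0.012,0],[-0.005,-0.014,0]],"turn":[0,0,0,0,0,0]}'; python3 - <<'E'
from h import *
plan(20); print(readout.get_obs()['grip_width'])
E
```

```text
time_s: 10.0
tool_pos: [0.4405, 0.2425, 0.0962]
tool_rot: [170.9, 86.9, 3.9]
force: [9.4, 1.1, -6.3]
grip_width: 0.0175
r 0.0433 ang 167.6 z 0.0962 F [ 9.4  1.1 -6.3] q [   5.    7.  -40.  114.    7.   58. -115.]
[[-0.002,-0.015,0],[0.005,-0.015,0],[0.01,-0.012,0],[0.013,-0.008,0],[0.015,-0.003,0],[0.015,0.002,0],[0.014,0.007,0],[0.011,0.012,0],[0.006,0.014,0],[0.001,0.016,0]]
0.017535339869862557
```

```bash
python3 -m pendant '{"xyz":[[-0.002,-0.014,0],[0.004,-0.014,0],[0.009,-0.012,0],[0.013,-0.008,0],[0.015,-0.003,0],[0.015,0.002,0],[0.014,0.007,0]],"turn":[0,0,0,0,0,0,0]}'; python3 - <<'E'
from h import *
plan(12); print(readout.get_obs()['grip_width'])
E
```

```text
time_s: 10.88
tool_pos: [0.5037, 0.1937, 0.0961]
tool_rot: [161.8, 87.1, -5.4]
force: [-1.9, -4.1, 5.5]
grip_width: 0.0176
r 0.0447 ang -62.0 z 0.0961 F [-1.9 -4.1  5.5] q [   8.   12.  -36.  109.   10.   60. -109.]
[[0.008,0.005,0],[0.007,0.007,0],[0.005,0.008,0],[0.003,0.009,0],[0.001,0.009,0],[-0.001,0.009,0],[-0.003,0.009,0],[-0.004,0.008,0],[-0.006,0.007,0],[-0.007,0.006,0]]
0.01760617982049565
```

```bash
python3 -m pendant '{"xyz":[[0.008,0.005,0],[0.007,0.007,0],[0.005,0.008,0],[0.003,0.009,0],[0.001,0.008,0],[0,0.004,0],[0,0.003,0],[0,0,0]],"turn":[0,0,0,0,0,0,0,0]}'; python3 - <<'E'
from h import *
plan(12)
a=snap('top','t5');b=snap('side','s5')
c=np.hstack([cv2.resize(a[250:340,170:320],None,fx=3,fy=3),cv2.resize(b[140:260,210:320],None,fx=2.25,fy=2.25)]);cv2.imwrite('pics/c5.png',c[:,:,::-1])
E
```

```text
time_s: 11.88
tool_pos: [0.53, 0.2327, 0.0961]
tool_rot: [147.8, 87.1, -19.6]
force: [0.3, -1.3, 1.6]
grip_width: 0.0176
r 0.0473 ang -0.6 z 0.0961 F [ 0.3 -1.3  1.6] q [   4.   17.  -36.  103.   14.   62. -115.]
[[-0.003,0.009,0],[-0.003,0.009,0],[-0.005,0.008,0],[-0.006,0.007,0],[-0.008,0.006,0],[-0.009,0.004,0],[-0.009,0.002,0],[-0.009,0.0,0],[-0.009,-0.002,0],[-0.009,-0.004,0]]
```

View pics/c5.png

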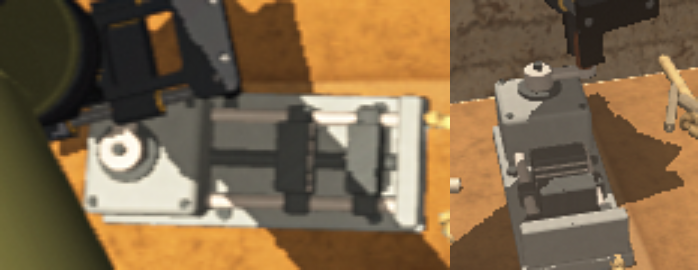

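```bash
python3 -m pendant '{"xyz":[[0,0.008,0],[0,0.006,0],[0,0.004,0],[0,0.0,0]],"turn":[0,0,0,0]}'; python3 -c "
from h import *;plan(12)"
```

```text
time_s: 12.48
tool_pos: [0.53, 0.2324, 0.0961]
tool_rot: [118.8, 86.4, -49.2]
force: [0.6, -0.9, 2.7]
grip_width: 0.0176
r 0.0473 ang -1.0 z 0.0961 F [ 0.6 -0.9  2.7] q [   2.   18.  -36.  102.   16.   63. -117.]
[[-0.003,0.009,0],[-0.003,0.009,0],[-0.005,0.008,0],[-0.006,0.007,0],[-0.008,0.006,0],[-0.009,0.004,0],[-0.009,0.002,0],[-0.009,0.0,0],[-0.009,-0.002,0],[-0.009,-0.004,0]]
```

```bash
python3 -m pendant '{"xyz":[[0,0,0],[0,0,0],[0,0,0]],"turn":[0,0,0]}' 0.7;  python3 -m pendant '{"xyz":[[0,0,0.03],[0,0,0.05],[0,0,0.04],[0,0,0.0],[0,0,0]],"turn":[0,0,0,0,0]}'; python3 - <<'E'
from h import *
from scipy.spatial.transform import Rotation as Ro
o=readout.get_obs();R=Ro.from_euler('xyz',o['tool_rot'],degrees=True).as_matrix();print(np.round(R,3),o['qpos'].round(0))
a=snap('top','t6');b=snap('side','s6')
find(pinpoint,'top',['crank_grip','stake','stake_balance','jaw_mid','vise'])
find(pinpoint,'side',['crank_grip','stake','stake_balance','jaw_mid','vise'])
E
```

```text
time_s: 12.85
tool_pos: [0.5281, 0.2361, 0.095]
tool_rot: [120.1, 86.7, -47.8]
force: [0.4, 0.7, 0.2]
grip_width: 0.0397
time_s: 13.48
tool_pos: [0.5249, 0.2395, 0.216]
tool_rot: [118.6, 86.9, -48.9]
force: [0.6, 0.4, 0.4]
grip_width: 0.0608
[[ 0.035  0.216 -0.976]
 [-0.04  -0.975 -0.217]
 [-0.999  0.047 -0.025]] [   4.   12.  -37.   94.   11.   76. -113.]
top crank_grip 0.51 [0.5287 0.2344 0.1067]
top stake 0.65 [ 0.5325 -0.1972 -0.0012]
top stake 0.22 [ 0.5301 -0.1951  0.0201]
top stake_balance 0.85 [ 0.5336 -0.1948  0.0252]
top jaw_mid 0.94 [0.4795 0.0984 0.0705]
top jaw_mid 0.69 [0.4796 0.1012 0.0011]
top vise 0.7 [ 0.532  -0.1959  0.0008]
top vise 0.58 [0.4802 0.1015 0.0011]
side crank_grip 0.59 [0.5271 0.2261 0.1096]
side stake 0.66 [ 0.5232 -0.2024  0.0017]
side stake_balance 0.79 [ 0.5279 -0.2     0.0233]
side stake_balance 0.72 [0.4799 0.232  0.1151]
side jaw_mid 0.69 [0.4779 0.0958 0.0708]
side vise 0.59 [4.764e-01 9.810e-02 2.000e-04]
```

View pics/s6.png

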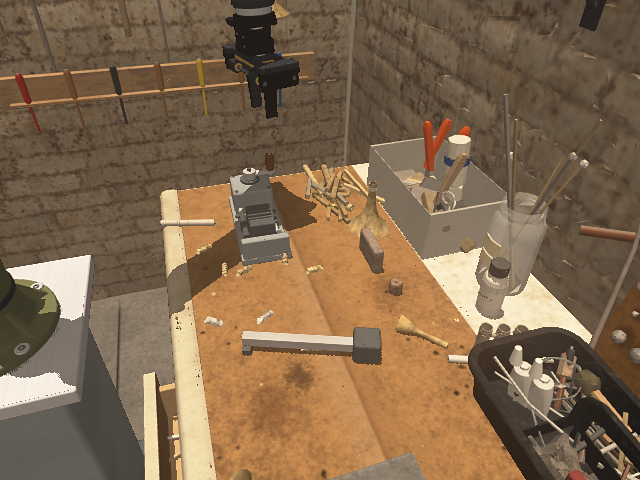

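```bash
python3 - <<'E'
from h import *
from scipy.optimize import minimize
im=cv2.imread('pics/top0.png')
hsv=cv2.cvtColor(im,cv2.COLOR_BGR2HSV)
m=np.zeros(im.shape[:2],np.uint8);m[235:350,385:450]=255
seg=((hsv[...,1]<70)&(m>0)).astype(np.uint8)
n,l,st,_=cv2.connectedComponentsWithStats(seg);k=1+np.argmax(st[1:,4]);mask=(l==k);print(st[k])
def model(p,off=0):
    x,y,a=p;out=np.zeros(im.shape[:2],np.uint8);c,s=np.cos(a),np.sin(a)
    for (x0,x1,hw,z0,z1) in((-.140,.03,.008,.012,.03),(.03,.072,.02,0,.042),(-.14,-.126,.018,0,.012)):
        pts=np.array([proj('top',[x+c*u-s*v,y+s*u+c*v,z]) for u in(x0,x1) for v in(-hw,hw) for z in(z0,z1)])
        h=cv2.convexHull((pts*16).round().astype(np.int32));cv2.fillConvexPoly(out,h,1,shift=4)
    return out
f=lambda p:int((model(p)>0).__xor__(mask).sum())
best=min(((f((x,y,np.radians(a))),x,y,a) for x in np.arange(.518,.54,.002) for y in np.arange(-.206,-.19,.002) for a in np.arange(-24,-10,1)))
print(best,mask.sum())
b=best
best=min(((f((x,y,np.radians(a))),x,y,a) for x in b[1]+np.arange(-2,3)*.001 for y in b[2]+np.arange(-2,3)*.001 for a in b[3]+np.arange(-2,2.1,.5)));print(best)
o=model((best[1],best[2],np.radians(best[3])))
c,_=cv2.findContours(o,cv2.RETR_EXTERNAL,cv2.CHAIN_APPROX_NONE)
z=cv2.resize(im[235:350,380:460],None,fx=5,fy=5,interpolation=cv2.INTER_CUBIC)
cv2.polylines(z,[((q-[380,235])*5+2).astype(np.int32) for q in c],True,(0,255,0),1)
cv2.imwrite('pics/fit.png',z)
E
```

```text
[ 393  244   48  100 1116]Traceback (most recent call last):
  File "<stdin>", line 15, in <module>
  File "<stdin>", line 15, in <genexpr>
  File "<stdin>", line 14, in <lambda>
  File "<stdin>", line 11, in model
  File "h.py", line 7, in proj
    c=camera_params(cam);K=np.array([[c['fx'],0,c['cx']],[0,c['fy'],c['cy']],[0,0,1.]])
ValueError: time passes only in moves, steps and waits
```

```bash
sed -i 's/^from cell import \*/from cell import *\nimport functools\ncamera_params=functools.lru_cache(None)(camera_params)/' h.py
cat > fit.py <<'E'
from h import *
im=cv2.imread('pics/top0.png')
hsv=cv2.cvtColor(im,cv2.COLOR_BGR2HSV)
m=np.zeros(im.shape[:2],np.uint8);m[235:350,385:450]=255
seg=((hsv[...,1]<70)&(m>0)).astype(np.uint8)
n,l,st,_=cv2.connectedComponentsWithStats(seg);k=1+np.argmax(st[1:,4]);mask=(l==k);print(st[k])
def model(p,off=0):
    x,y,a=p;out=np.zeros(im.shape[:2],np.uint8);c,s=np.cos(a),np.sin(a)
    for (x0,x1,hw,z0,z1) in((-.140,.03,.008,.012,.03),(.03,.072,.02,0,.042),(-.14,-.126,.018,0,.012)):
        pts=np.array([proj('top',[x+c*u-s*v,y+s*u+c*v,z]) for u in(x0,x1) for v in(-hw,hw) for z in(z0,z1)])
        h=cv2.convexHull((pts*16).round().astype(np.int32));cv2.fillConvexPoly(out,h,1,shift=4)
    return out
f=lambda p:int(((model(p)>0)^mask).sum())
best=min(((f((x,y,np.radians(a))),x,y,a) for x in np.arange(.518,.54,.003) for y in np.arange(-.206,-.19,.003) for a in np.arange(-24,-10,2)))
print(best,mask.sum())
b=best
best=min(((f((x,y,np.radians(a))),x,y,a) for x in b[1]+np.arange(-2,3)*.001 for y in b[2]+np.arange(-2,3)*.001 for a in b[3]+np.arange(-2,2.1,.5)));print(best)
o=model((best[1],best[2],np.radians(best[3])))
c,_=cv2.findContours(o,cv2.RETR_EXTERNAL,cv2.CHAIN_APPROX_NONE)
z=cv2.resize(im[235:350,380:460],None,fx=5,fy=5,interpolation=cv2.INTER_CUBIC)
cv2.polylines(z,[((q-[380,235])*5+2).astype(np.int32) for q in c],True,(0,255,0),1)
cv2.imwrite('pics/fit.png',z)
E
timeout 300 python3 fit.py
```

```text
[ 393  244   48  100 1116]
(288, np.float64(0.527), np.float64(-0.19999999999999998), np.int64(-20)) 1116
(267, np.float64(0.525), np.float64(-0.19999999999999998), np.float64(-21.5))
```

View pics/fit.png

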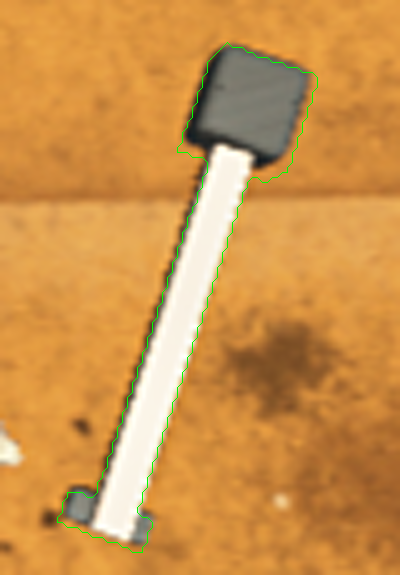

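```bash
python3 - <<'E'
from h import *
c=camera_params('top');R=cv2.Rodrigues(np.array(c['rvec'],float))[0];t=np.array(c['tvec']);C=-R.T@t;print('cam',C)
def un(zx,zy,z):
    u=(zx-2)/5+380;v=(zy-2)/5+235
    d=R.T@np.array([(u-c['cx'])/c['fx'],(v-c['cy'])/c['fy'],1]);return C+d*(z-C[2])/d[2]
a=un(232,147,.03);b=un(114,540,.03);d=a-b
print(a,b,np.linalg.norm(d),np.degrees(np.arctan2(d[1],d[0])))
e=d/np.linalg.norm(d);print('from tail',b+e*.14,'from head',a-e*.03)
for q in((245,50),(315,70),(285,155),(210,135)):print(un(*q,.042))
h=np.mean([un(*q,.042) for q in((232,48),(312,70),(275,162),(205,140))],0);print(h, h-e*.051)
E
```

```text
cam [ 4.22533316e-01 -5.45626200e-04  9.71219526e-01]
[ 0.55694997 -0.20930761  0.03      ] [ 0.39415562 -0.15138651  0.03      ] 0.17279136418114188 -19.585205150991936
from tail [ 0.52605578 -0.19831567  0.03      ] from head [ 0.52868565 -0.19925136  0.03      ]
[ 0.59660746 -0.21453327  0.042     ]
[ 0.58748486 -0.24342985  0.042     ]
[ 0.55147775 -0.22856654  0.042     ]
[ 0.56048515 -0.19773843  0.042     ]
[ 0.57301424 -0.2177546   0.042     ] [ 0.5249649  -0.20065898  0.042     ]
```

```bash
python3 -m pendant '{"xyz":[[0.004,-0.05,0],[0.004,-0.055,0],[0,-0.055,0],[0,-0.055,0],[0,-0.055,0],[0,-0.055,0],[0,-0.05,0],[0,-0.04,0],[0,0,0],[0,0,0]],"turn":[0,0,-0.1,-0.1,-0.1,-0.1,-0.08,0,0,0]}' 0.7; cat >> h.py <<'E'
from scipy.spatial.transform import Rotation as Ro
def st():
    o=readout.get_obs();R=Ro.from_euler('xyz',o['tool_rot'],degrees=True).as_matrix()
    g=o['tool_pos']-R[:,0]*env.grip_point_offset
    print('tcp',o['tool_pos'].round(4),'grasp',g.round(4),'yang',np.degrees(np.arctan2(R[1,1],R[0,1])).round(2),'xax',R[:,0].round(3),'yz',R[2,1].round(3),'F',o['force'].round(1),'w',round(o['grip_width'],4),'q',o['qpos'].round(0))
E
python3 -c "
from h import *;st()"
```

```text
time_s: 15.32
tool_pos: [0.5307, -0.187, 0.218]
tool_rot: [124.9, 86.9, -70.9]
force: [0.3, 0.6, -0.0]
grip_width: 0.0607
tcp [ 0.5307 -0.187   0.218 ] grasp [ 0.5303 -0.186   0.2366] yang -105.83 xax [ 0.018 -0.052 -0.998] yz 0.045 F [ 0.3  0.6 -0. ] w 0.0607 q [ 31.   7. -18.  97.   5.  74. -93.]
```

```bash
python3 -m pendant '{"xyz":[[-0.002,-0.008,-0.02],[0,0,-0.03],[0,0,-0.03],[0,0,-0.03],[0,0,-0.02],[0,0,0],[0,0,0]],"turn":[-0.05,0,0,0,0,0,0]}' 0.7; python3 - <<'E'
from h import *
st()
a=snap('top','t7');b=snap('side','s7')
c=np.hstack([cv2.resize(a[230:350,370:480],None,fx=3.5,fy=3.5),cv2.resize(b[270:390,230:400],None,fx=2.5,fy=3.5)]);cv2.imwrite('pics/c7.png',c[:,:,::-1])
find(pinpoint,'side',['stake_balance','stake'])
E
```

```text
time_s: 16.2
tool_pos: [0.5323, -0.1832, 0.0871]
tool_rot: [130.6, 86.8, -67.1]
force: [0.2, -0.0, 0.0]
grip_width: 0.061
tcp [ 0.5323 -0.1832  0.0871] grasp [ 0.5319 -0.1823  0.1058] yang -107.78 xax [ 0.021 -0.051 -0.998] yz 0.042 F [ 0.2 -0.   0. ] w 0.061 q [ 30.  13. -17. 106.   8.  59. -98.]
side stake_balance 0.97 [ 0.5292 -0.2     0.0195]
side stake 0.67 [ 0.5275 -0.2033  0.003 ]
```

View pics/c7.png

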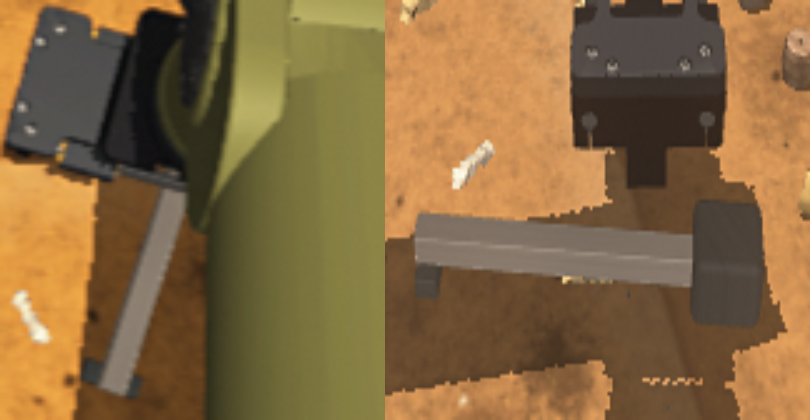

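```bash
python3 -m pendant '{"xyz":[[-0.003,-0.012,0],[0,-0.002,0],[0,0,-0.01],[0,0,-0.01],[0,0,0]],"turn":[-0.02,0,0,0,0]}' 0.7; python3 -c "
from h import *;st()"
```

```text
time_s: 17.02
tool_pos: [0.5288, -0.2002, 0.0664]
tool_rot: [131.2, 86.8, -68.0]
force: [-0.1, -0.4, -0.1]
grip_width: 0.061
tcp [ 0.5288 -0.2002  0.0664] grasp [ 0.5284 -0.1992  0.0851] yang -109.19 xax [ 0.021 -0.053 -0.998] yz 0.043 F [-0.1 -0.4 -0.1] w 0.061 q [ 31.  15. -17. 107.   8.  57. -98.]
```

```bash
python3 -m pendant '{"xyz":[[0,0,-0.015],[0,0,-0.018],[0,0,-0.012],[0,0,-0.002],[0,0,0]],"turn":[0,0,0,0,0]}' 0.7; python3 -c "
from h import *;st()"
```

```text
time_s: 17.65
tool_pos: [0.5281, -0.1993, 0.0148]
tool_rot: [129.7, 86.9, -69.4]
force: [-0.1, -0.0, -0.9]
grip_width: 0.061
tcp [ 0.5281 -0.1993  0.0148] grasp [ 0.5277 -0.1984  0.0335] yang -109.13 xax [ 0.019 -0.051 -0.998] yz 0.042 F [-0.1 -0.  -0.9] w 0.061 q [  30.   19.  -16.  109.   10.   51. -100.]
```

```bash
python3 -m pendant '{"xyz":[[0,0,-0.006],[0,0,-0.002],[0,0,0]],"turn":[0,0,0]}' 0.7; python3 - <<'E'
from h import *
st()
b=snap('side','s8')
c=cv2.resize(b[270:390,230:400],None,fx=4,fy=4);cv2.imwrite('pics/c8.png',c[:,:,::-1])
E
```

```text
time_s: 18.02
tool_pos: [0.529, -0.1997, 0.0073]
tool_rot: [131.3, 86.8, -67.8]
force: [0.5, -0.0, 0.2]
grip_width: 0.0611
tcp [ 0.529  -0.1997  0.0073] grasp [ 0.5286 -0.1987  0.026 ] yang -109.14 xax [ 0.021 -0.052 -0.998] yz 0.042 F [ 0.5 -0.   0.2] w 0.0611 q [  30.   19.  -16.  109.   10.   50. -100.]
```

View pics/c8.png

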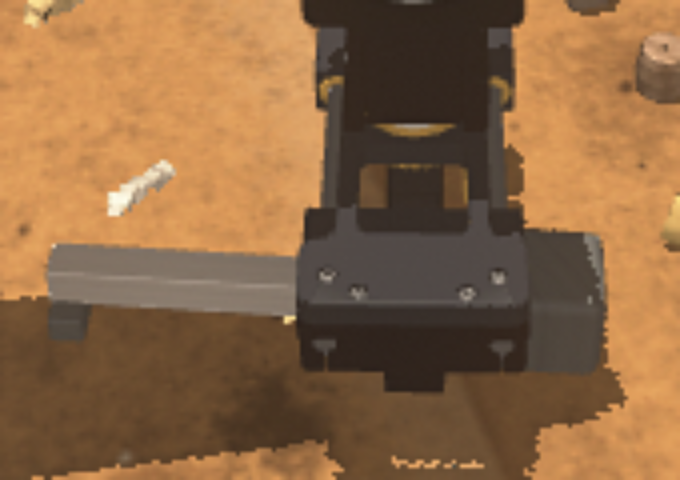

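```bash
python3 -m pendant '{"xyz":[[0,0,-0.002],[0,0,0],[0,0,0],[0,0,0],[0,0,0],[0,0,0]],"turn":[0,0,0,0,0,0]}' 0 50; python3 - <<'E'
from h import *
st()
E
```

```text
time_s: 18.82
tool_pos: [0.529, -0.2011, 0.0061]
tool_rot: [131.2, 86.7, -67.9]
force: [-0.7, -0.4, 1.8]
grip_width: 0.0156
tcp [ 0.529  -0.2011  0.0061] grasp [ 0.5286 -0.2001  0.0248] yang -109.23 xax [ 0.022 -0.054 -0.998] yz 0.044 F [-0.7 -0.4  1.8] w 0.0156 q [  30.   19.  -16.  109.   10.   50. -100.]
```

Gripped at bar width. Lift gently.

```bash
python3 -m pendant '{"xyz":[[0,0,0.01],[0,0,0.015],[0,0,0.02],[0,0,0.02],[0,0,0.02],[0,0,0.01],[0,0,0],[0,0,0]],"turn":[0,0,0,0,0,0,0,0]}' 0 55; python3 - <<'E'
from h import *
st()
b=snap('side','s9');a=snap('top','t9')
c=np.hstack([cv2.resize(a[210:350,370:510],None,fx=2.8,fy=2.8),cv2.resize(b[230:390,230:400],None,fx=2.3,fy=2.45)]);cv2.imwrite('pics/c9.png',c[:,:,::-1])
find(pinpoint,'side',['stake_balance','stake'])
E
```

```text
time_s: 19.82
tool_pos: [0.5246, -0.1968, 0.1026]
tool_rot: [124.9, 87.1, -74.0]
force: [-0.5, -0.5, -6.0]
grip_width: 0.0159
tcp [ 0.5246 -0.1968  0.1026] grasp [ 0.5244 -0.1959  0.1213] yang -109.0 xax [ 0.014 -0.048 -0.999] yz 0.041 F [-0.5 -0.5 -6. ] w 0.0159 q [ 31.  12. -17. 105.   7.  61. -97.]
```

View pics/c9.png

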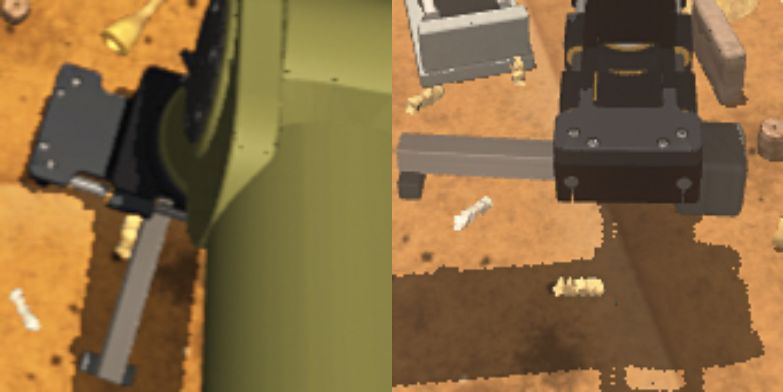

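```bash
python3 -m pendant '{"xyz":[[0,0.01,0.01],[-0.004,0.025,0.01],[-0.006,0.035,0],[-0.006,0.04,0],[-0.006,0.04,0],[-0.006,0.04,0],[-0.006,0.035,0],[-0.006,0.02,0],[-0.003,0.01,0],[0,0,0]],"turn":[0,0.03,0.04,0.04,0.04,0.04,0.04,0.03,0.01,0]}'; python3 -c "
from h import *;st()"
```

```text
time_s: 21.28
tool_pos: [0.4726, 0.0839, 0.1248]
tool_rot: [126.0, 87.1, -55.5]
force: [2.1, -0.8, -5.4]
grip_width: 0.0159
tcp [0.4726 0.0839 0.1248] grasp [0.472  0.0846 0.1434] yang -91.51 xax [ 0.029 -0.042 -0.999] yz 0.041 F [ 2.1 -0.8 -5.4] w 0.0159 q [  16.    3.  -32.  114.    5.   63. -109.]
```

```bash
python3 -m pendant '{"xyz":[[0.003,0.009,0],[0,0.001,-0.005],[0,0,-0.004],[0,0,0],[0,0,0]],"turn":[0,0,0,0,0]}'; python3 - <<'E'
from h import *
st()
b=snap('side','s10');a=snap('top','t10')
c=np.hstack([cv2.resize(a[200:350,230:380],None,fx=2.6,fy=2.6),cv2.resize(b[120:270,190:340],None,fx=2.6,fy=2.6)]);cv2.imwrite('pics/c10.png',c[:,:,::-1])
for k in('side','top'): find(pinpoint,k,['stake_balance','stake','jaw_mid'])
E
```

```text
time_s: 21.9
tool_pos: [0.4766, 0.0902, 0.1144]
tool_rot: [124.2, 87.1, -57.7]
force: [-0.5, 0.0, -6.0]
grip_width: 0.0157
tcp [0.4766 0.0902 0.1144] grasp [0.4761 0.091  0.133 ] yang -91.93 xax [ 0.027 -0.043 -0.999] yz 0.042 F [-0.5  0.  -6. ] w 0.0157 q [  15.    4.  -32.  114.    6.   62. -111.]
side stake_balance 0.68 [0.4763 0.0946 0.1316]
side stake_balance 0.22 [ 6.767e-01 -1.060e-01  1.000e-04]
side stake 0.73 [0.4757 0.089  0.1134]
side jaw_mid 0.73 [0.4807 0.0926 0.0671]
```

View pics/c10.png

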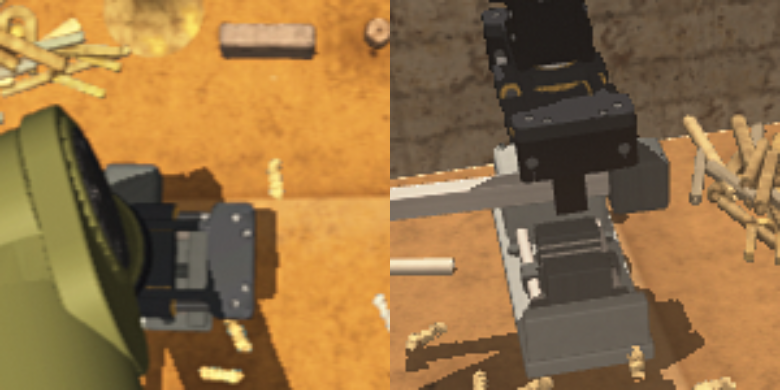

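```bash
python3 -m pendant '{"xyz":[[0.001,0.005,-0.003],[0,0,0],[0,0,0],[0,0,0]],"turn":[0,0,0,0]}'; python3 -c "
from h import *;st()"; python3 -m pendant '{"xyz":[[0,0,0],[0,0,0],[0,0,0],[0,0,0]],"turn":[0,0,0,0]}'; python3 -c "
from h import *;st()"
```

```text
time_s: 22.8
tool_pos: [0.4777, 0.0963, 0.1114]
tool_rot: [124.8, 87.1, -57.1]
force: [0.0, -0.3, -5.8]
grip_width: 0.0156
tcp [0.4777 0.0963 0.1114] grasp [0.4772 0.0971 0.1301] yang -91.86 xax [ 0.028 -0.043 -0.999] yz 0.042 F [ 0.  -0.3 -5.8] w 0.0156 q [  15.    5.  -32.  113.    6.   62. -112.]
time_s: 23.3
tool_pos: [0.4778, 0.0961, 0.1115]
tool_rot: [124.9, 87.1, -57.0]
force: [0.9, 0.2, -5.0]
grip_width: 0.0156
tcp [0.4778 0.0961 0.1115] grasp [0.4772 0.0969 0.1302] yang -91.88 xax [ 0.028 -0.043 -0.999] yz 0.042 F [ 0.9  0.2 -5. ] w 0.0156 q [  15.    5.  -32.  113.    6.   62. -112.]
```

```bash
python3 - <<'E'
from h import *
b=snap('side','s11');a=snap('top','t11')
for k in('side','top'): find(pinpoint,k,['stake_balance','stake','jaw_mid','crank_grip','mouthpiece','dent_barrel','pad'])
def ov(im,cam,x0,y0,s,k):
    c=cv2.resize(im[y0:y0+s,x0:x0+s],None,fx=k,fy=k)[:,:,::-1].copy()
    th=np.radians(-1.9);B=np.array([.4772,.0969])
    for (u0,u1,hw,z0,z1) in((-.140,.03,.008,-.009,.009),(.03,.072,.02,-.021,.021)):
        P={}
        for i,u in enumerate((u0,u1)):
            for j,v in enumerate((-hw,hw)):
                for l,z in enumerate((z0,z1)):
                    P[i,j,l]=(proj(cam,[B[0]+np.cos(th)*u-np.sin(th)*v,B[1]+np.sin(th)*u+np.cos(th)*v,.1264+z])-[x0,y0])*k
        for p in P:
            for q in P:
                if sum(x!=y for x,y in zip(p,q))==1: cv2.line(c,tuple(P[p].astype(int).tolist()),tuple(P[q].astype(int).tolist()),(0,255,0),1)
    return c
cv2.imwrite('pics/c11.png',np.hstack([ov(a,'top',210,200,150,2.6),ov(b,'side',170,130,150,2.6)]))
E
```

```text
side stake_balance 0.9 [0.4788 0.0975 0.125 ]
side stake 0.65 [0.4745 0.0971 0.107 ]
side jaw_mid 0.7 [0.4799 0.0971 0.0667]
side crank_grip 0.65 [0.4759 0.0972 0.0009]
side mouthpiece 0.76 [ 0.6776 -0.2112 -0.0046]
side dent_barrel 0.73 [0.4742 0.0959 0.1072]
side dent_barrel 0.55 [ 0.6791 -0.1076  0.0021]
side pad 0.87 [ 6.657e-01 -1.340e-02 -2.000e-04]
top mouthpiece 0.76 [ 0.6781 -0.2099 -0.0018]
top dent_barrel 0.53 [ 0.6781 -0.1052  0.0024]
top pad 0.66 [ 0.67   -0.0119  0.0026]
```

View pics/c11.png

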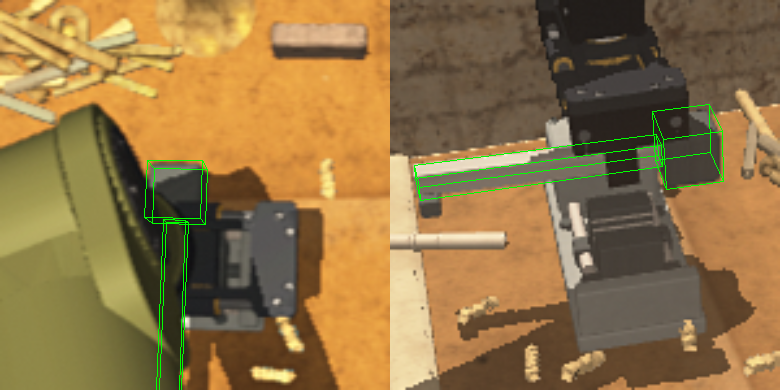

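```bash
python3 -c "
from h import *;st();o=readout.get_obs();print(o['time_s'],abs(o['joint_velocities']).max());print(sign_off())"
```

```text
tcp [0.4778 0.0961 0.1115] grasp [0.4772 0.0969 0.1302] yang -91.88 xax [ 0.028 -0.043 -0.999] yz 0.042 F [ 0.1 -0.3 -5.2] w 0.0158 q [  15.    5.  -32.  113.    6.   62. -112.]
24.1 0.12489062831328467
the job is handed in; nothing more can be done
None
```

I cranked the vise counterclockwise for about two turns until it hit its stop. Then I gripped the stake at its balance point, lifted it, and handed the job in holding it over the slot at about 24 s. `sign_off` gives no verdict, so I only have my own checks.

**Crank:** before letting go, I pushed on at the stop and the handle did not move. Afterwards I measured it at about -4° from the world x axis, which agrees with two full turns given the vise's yaw of about -2.5°. In the last pictures the networks could not find the handle: the only report for it was a false one on the vise base.

**Stake position:**

| Check | Last value | Limit |
|---|---|---|
| Balance point to slot middle | about 1–2 mm | 18 mm |
| Balance point above jaw tops | about 56 mm | 30–100 mm |
| In line with the slot | about 0.6° off (0.01 rad) | 0.12 rad |
| Tilt from vertical | about 2–3° (up to 0.05 rad) | 0.1 rad |
| Grip point along the bar | about 2 mm from balance | 18 mm |

- **Tilt:** the tilt comes from a small lean of the tool that built up while cranking. A drawing of a level stake matched it closely in the side picture.
- **Holding:** the load was steady at 5–6 N, the fingers read the bar's width and the arm was still. The pictures showed the stake clear of the vise.
- **Bystanders:** the mouthpiece, dent barrel and abrasive block measured within about 5 mm of where they started, about the measuring error.

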